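# Load the printing press and hold the screen for the flood stroke

## Robot

A 6-joint arm with a two-finger parallel gripper is mounted at the origin on the work surface. World frame = base frame: x ahead of the robot, y to its left, z up, the work surface at z = 0. Lengths are in m, angles in rad, forces in N, time in s.
With the tool pointing down it reaches from about 0.325 to 0.775 m from the base axis. Payload 5.5 kg.
Tool frame: the origin (TCP) lies between the finger pads, 19 mm behind the fingertips; this is the grasp point; z points along the fingers, y is the line along which they close (so a half turn about z gives the same grasp; the last joint's range is limited). The gripper opens to 85 mm and grips with 20 to 120 N. Pads are 22 mm wide; open, the fingers measure 114 mm over their backs; the gripper's body (76 mm by 85 mm) begins 54 mm behind the grasp point. The pads swing forward as they close: fully open they stand 13 mm farther back than shut.
Start: joints at [-1.291, 0.091, 1.231, -0, 1.82, -0.057], TCP at [0.198, -0.566, 0.25] pointing down, gripper open.
Joint ranges: [-2.87, 2.87], [-0.86, 2.18], [0.17, 2.46], [-1.51, 4.65], [0.06, 2.69], [-2.65, 2.65]. Speed limits (rad/s): [2.57, 2.57, 3.01, 3.14, 3.14, 3.14].

## Interface

Orientations are given as a rotation vector (axis times angle).
In Python, from rig import r gives the robot as it stands.
- The arm moves only by the tool step_arm, never from a script. Its argument "plan" is a list of rows, each a list of 3 entries, a list of its own where there are three numbers: the shift along the world's x, y, z as a fraction of full scale, then the turn about the world's z as a fraction of full scale, then the opening, from -1 (shut) to 1 (fully open). In form: [[[tx, ty, tz], roll, hand], ...]. A call has 1 to 8 rows; each row is the pose to reach, as a shift and turn from the pose commanded when the call began; what a row does not reach only later rows make up. Full scale, the value 1, is 0.1 m for a shift and 60 degrees for a turn. A row lasts 1/10 s, in which the tool goes at most 50 mm and 8.59 degrees, less where a joint would pass 70% of its speed; a pose out of reach is approached as far as the arm can. A call with a number of a shift or a turn outside -1 to 1 is refused whole. A call with a gripper value outside its range is refused whole. The fingers move at their own pace and stop on an object; "newtons" is the grip in N (left out, the last holds). Time passes only in rows, so rows that repeat a pose let the fingers close. It gives the time, the measured TCP pose, the force, the opening and the grip force at its end, in the units of the state.
- r.get_state(): the state, without advancing time (a new reading comes with each control period).
- r.camera(name): name is "scene" or "top" or "wrist"; returns the picture (480x640x3 uint8, red, green, blue); there is no depth.
- r.get_calibration(name): a dict with "fx", "fy", "cx", "cy" (pixels), "origin" and "attitude" of the camera in the world. Camera axes: x right, y down, z forward; pixel columns grow to the right and rows downward; lengths in m; the calibration is good to about 2 mm. A picture is of the moment at which its call begins: read the wrist's pose just before it. get_calibration takes no time and is no camera call; for the wrist camera it gives the pose at the moment of the call.
- r.finish_job(): hands the job in; it is judged then, once.
The state is a dict: "time_s": time; "joint_pos": joint angles; "joint_velocities": joint speeds; "effort": joint torques, N m; "ee_pos": TCP position; "orientation": TCP orientation; "force": force on the tool from outside, world axes, zero at the start; "torque": the same for the moment, N m; "opening": finger opening in m; "grip_force": force on a finger pad.
Only numpy, scipy, OpenCV 4.12 (cv2) and the standard library are available. Lean on these libraries where they do the work, as an engineer would, in place of code of your own. Each camera call takes 0.05 s, during which the arm holds its last target. There are 200 camera calls.

## Task

Get the small hand screen-printing press ready for a flood stroke: of the three MDF blocks pick the one whose size fits the nest in the press bed, lay it flat and fully down in the nest and let it go. Then take the raised screen by its handle, bring it down without ever dropping or lowering it onto the block, and finish still holding it steady by the handle, 20 degrees above its closed (level) position; do not let go at the end, because it would fall shut. Leave the other two blocks, the paint tin, the squeegee, the tape roll and the screwdriver where they lie.

Things in the scene. Friction and masses are not known exactly. Their poses are not given: they have to be found in the camera images.
- press: Fixed hand screen-printing press. Plywood bed 300 (x) x 280 (y) x 18 mm; origin: centre of its underside; x points from handle side to hinge side, z up. On it a grey jig plate, 160 (x) x 130 (y) x 6 mm, centred on the nest. Hinge clamps at y = +-85 mm on the far edge (x 105 to 143 mm, 68 mm high over the table); rest posts 16 mm across at x = -49, y = +-108 mm, 39 mm high over the table.
- nest (a point): Centre of the nest's floor (the bed's top, 18 mm over the table, at x = +22.5 mm in the press). Axes as the press. The nest is a rectangular pocket through the jig plate, 94 mm along the press's x, 64 mm along y, 6 mm deep. The block that fits has 2 mm play on each side, its long side along x (either way round), and stands 12 mm proud of the plate.
- screen (a joint): Angle of the screen, rad: 0 = closed, level over the bed; grows as the handle side rises; 1.571 upright; 1.745 leaning back on its stops. Starts raised, 1.60 to 1.74. The hinge has slight friction (0.08 N m): left alone, the screen stays only within some 10 degrees of upright; lower down it falls shut by its weight (0.45 kg, about 2 N at the handle).
- screen_handle (a point): Centre of the handle's grip bar: round steel bar 12 mm thick, 120 mm long, parallel to the press's y axis, on the screen's free edge, 220 mm from the hinge axis, with 34 mm free between bar and frame; its end legs run to the frame at y = +-60 mm. The bar may turn in the fingers' grip as the screen swings.
- screen_hinge (a point): Centre of the hinge axis (along the press's y), at x = +120 mm in the press, 49 mm over the table. At angle q the bar is 220*cos(q) mm towards the press's -x and 220*sin(q) mm above it. The screen: timber frame 165 x 240 x 20 mm with mesh, from 15 to 180 mm off the axis, mid-thickness in line with axis and bar; closed, it clears a seated block by 3 mm.
- block_a: Bare MDF block, small: 82 (x) x 52 (y) x 18 mm, 58 g. Too small for the nest (it would rattle). Starts flat on a cutting mat to the right (-y side) of the press. Origin: centre of its underside.
- block_b: Bare MDF block, middle size: 90 (x) x 60 (y) x 18 mm, 73 g. The one that fits the nest. Starts flat on a cutting mat to the right (-y side) of the press. Origin: centre of its underside.
- block_c: Bare MDF block, large: 98 (x) x 68 (y) x 18 mm, 90 g. Too large for the nest. Starts flat on a cutting mat to the right (-y side) of the press. Origin: centre of its underside.
- tin: Closed round paint tin, 100 mm across, 115 mm high, standing left of the press. Origin: centre of its underside. Bystander.
- squeegee: Squeegee lying flat: wooden grip 34 x 160 x 20 mm with a rubber blade sticking out 26 mm on its +x side. Origin: under the middle of the wooden grip; y along its length. Bystander.
- tape: Roll of masking tape lying flat, 96 mm outside, 76 mm hole, 25 mm high. Origin: centre of its underside. Bystander.
- screwdriver: Screwdriver with amber handle, 200 mm long, 26 mm thick, lying along its x axis left of the press; origin under its middle. Bystander.
Not all that is in view belongs to the job. What is shaped like the block_a but green, pink or red is not meant.

How it is judged:
On the way:
1. the block that fits lies flat in the nest, let go, the screen still raised (x of block_b in the frame of nest between -0.004 and 0.004 m and y of block_b in the frame of nest between -0.004 and 0.004 m and z of block_b in the frame of nest between -0.002 and 0.002 m and angle between block_b's own z axis and vertical below 0.06 rad and angle between the x axis of block_b and the x axis of press, either way round below 0.15 rad and contact force between the fingers and block_b below 0.1 N and value of joint screen above 0.6 rad), for 0.3 s.
At the end, for the whole second after the job is handed in: Middle block in the nest (within 4 mm of its centre, 2 mm of its floor, level to 3.4 and square to 8.6 degrees); screen still at 20 +-4 degrees (0.279 to 0.419 rad) above closed, fingers on it with over 0.5 N, TCP within 80 mm of the bar's centre, no loose thing touching it (x of block_b in the frame of nest between -0.004 and 0.004 m and y of block_b in the frame of nest between -0.004 and 0.004 m and z of block_b in the frame of nest between -0.002 and 0.002 m and angle between block_b's own z axis and vertical below 0.06 rad and angle between the x axis of block_b and the x axis of press, either way round below 0.15 rad and value of joint screen between 0.279 and 0.419 rad and velocity of joint screen between -0.05 and 0.05 rad/s and contact force between the fingers and screen above 0.5 N and distance between the grasp point and screen_handle below 0.08 m and contact force between screen and block_a below 0.1 N and contact force between screen and block_b below 0.1 N and contact force between screen and block_c below 0.1 N and contact force between screen and tin below 0.1 N and contact force between screen and squeegee below 0.1 N and contact force between screen and tape below 0.1 N and contact force between screen and screwdriver below 0.1 N); the arm keeps its last pose, push and grip.
It fails at once if the screen is dropped or lowered onto the block (below 2.3 degrees) (value of joint screen below 0.04 rad).
It fails at once if another block or a bystander is moved more than 30 mm (distance of any of block_a, block_c, tin, squeegee, tape, screwdriver from where it was at the start of the episode above 0.03 m).
It fails at once if the paint tin is tipped (angle between tin's own z axis and vertical above 0.3 rad).
It also fails if it takes over 54 s, if anything falls off the work surface, if the arm or the gripper's body presses on something with over 40 N, if the wrist force passes 120 N, or if a joint passes its speed limit or range.

## Working session

There is one attempt and no reset: what is moved stays moved. The work goes in short steps, Python scripts to look and compute and a tool call to move; the robot and the scene stay as the last step left them, time stands still between calls to the robot, and variables do not carry over. Pictures are saved under pics/ and viewed, at most 11 in all, crops included, and the job is handed in when it is done.

Besides the shell and the picture viewer there is one more tool, called after "Emit:" as a command line: name --argument value ..., lists and objects as JSON in quotes. step_arm: Moves the arm, as the interface text tells. Its arguments: {"type":"object","properties":{"plan":{"type":"array"},"newtons":{"type":"number"}},"required":["plan"]}

```bash
mkdir -p pics; python3 - <<'E'
from rig import r
import cv2
for n in("scene","top"):
    cv2.imwrite(f"pics/{n}0.png",r.camera(n)[:,:,::-1]); print(n,r.get_calibration(n))
print(r.get_state())
E
```

```text
scene {'fx': 562.644415022842, 'fy': 562.644415022842, 'cx': 324.028602856833, 'cy': 238.68775761848593, 'origin': array([ 1.31556308, -0.22730855,  1.08095564]), 'attitude': array([-2.06896821, -1.5137171 ,  0.50667747])}
top {'fx': 516.3052186468548, 'fy': 516.3052186468548, 'cx': 317.3339434067018, 'cy': 245.84541048305832, 'origin': array([0.40429375, 0.049406  , 1.49361798]), 'attitude': array([-2.18137803,  2.15968607, -0.13555211])}
{'time_s': 0.1, 'joint_pos': array([-1.29071135e+00,  9.18293014e-02,  1.23179086e+00, -8.40503480e-07,
        1.81976933e+00, -5.66890571e-02]), 'joint_velocities': array([-2.90499448e-04, -2.04129981e-03, -1.85537610e-03,  3.15847335e-03,
        2.44011734e-03,  1.75399762e-05]), 'effort': array([ 3.14524172e-03, -4.60219932e+01, -4.19216824e+01,  1.64717392e-05,
        1.06372384e-02,  4.36066910e-05]), 'ee_pos': array([ 0.1982118 , -0.56608903,  0.24892217]), 'orientation': array([-3.09539888e+00, -5.26207476e-01,  3.15701430e-04]), 'force': array([0.36812212, 0.57424388, 0.62336623]), 'torque': array([0.03288561, 0.02502425, 0.01863632]), 'grip_force': 0.0, 'opening': 0.08546759539032546}
```

View pics/top0.png

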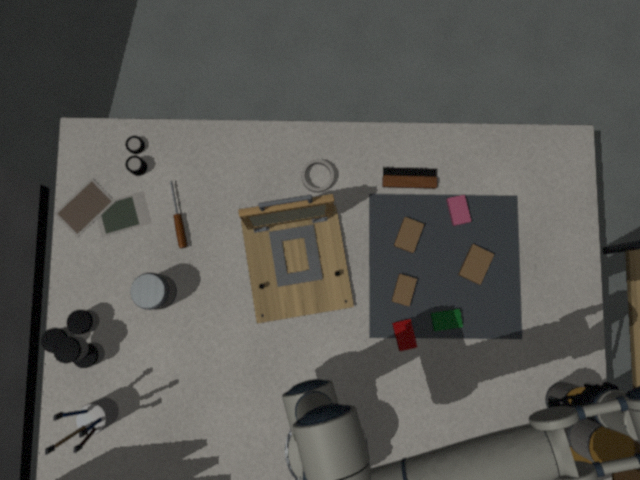

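View pics/scene0.png

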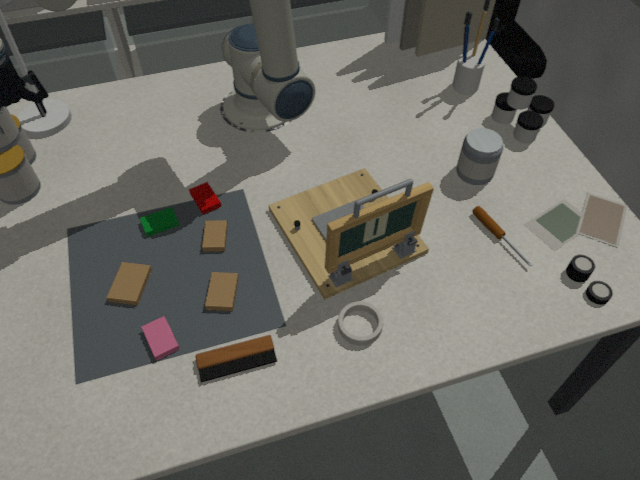

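```bash
cat > h.py <<'E'
import numpy as np,cv2
from scipy.spatial.transform import Rotation as R
def proj(c,P):
    K=np.array([[c['fx'],0,c['cx']],[0,c['fy'],c['cy']],[0,0,1]])
    p=(np.atleast_2d(P)-c['origin'])@R.from_rotvec(c['attitude']).as_matrix()@K.T
    return p[:,:2]/p[:,2:]
def back(c,uv,z):
    uv=np.atleast_2d(np.array(uv,float))
    d=np.c_[(uv[:,0]-c['cx'])/c['fx'],(uv[:,1]-c['cy'])/c['fy'],np.ones(len(uv))]@R.from_rotvec(c['attitude']).as_matrix().T
    return c['origin']+d*((z-c['origin'][2])/d[:,2])[:,None]
E
python3 - <<'E'
from rig import r
from h import *
c=r.get_calibration("top"); im=cv2.imread("pics/top0.png")
hsv=cv2.cvtColor(im,cv2.COLOR_BGR2HSV)
roi=np.zeros(im.shape[:2],np.uint8); roi[200:335,372:518]=1
m=((hsv[...,0]>5)&(hsv[...,0]<25)&(hsv[...,1]>70)&(hsv[...,2]>70)).astype(np.uint8)*roi
for k in cv2.findContours(m,0,2)[0]:
    if cv2.contourArea(k)<150: continue
    w=back(c,k[:,0]+0.,0.019)[:,:2]
    q=cv2.minAreaRect((w*1000).astype(np.float32)); print(k[:,0].mean(0),q)
a=cv2.resize(im[185:335,230:370],None,fx=4,fy=4,interpolation=2)
b=cv2.resize(im[200:350,375:515],None,fx=3,fy=3,interpolation=2)
a=cv2.copyMakeBorder(a,0,0,0,0,0);cv2.imwrite("pics/cropP.png",a);cv2.imwrite("pics/cropB.png",b)
E
```

```text
[404.07692308 289.34615385] ((445.9998474121094, -217.60617065429688), (53.04122543334961, 81.87220001220703), 74.0912857055664)
[476.64367816 263.13793103] ((521.34814453125, -427.10626220703125), (68.09073638916016, 99.04292297363281), 64.1296615600586)
[408.69230769 233.70769231] ((604.923828125, -233.1044921875), (61.20903778076172, 90.95435333251953), 68.59186553955078)
```

View pics/cropP.png

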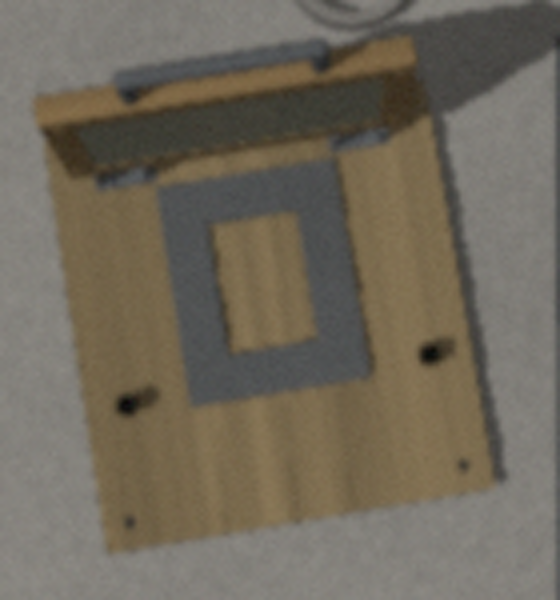

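View pics/cropB.png

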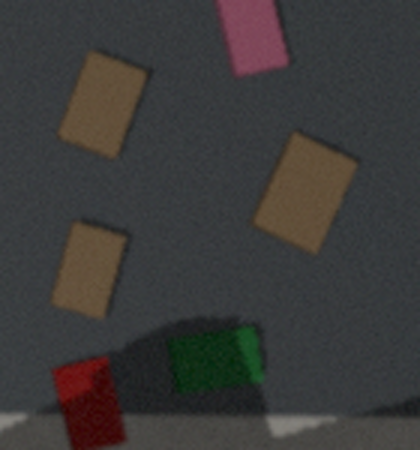

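```bash
python3 - <<'E'
from rig import r
from h import *
from scipy.optimize import least_squares
c=r.get_calibration("top")
px=np.array([(160,186),(338,158),(371,377),(192,404),(213,223),(297,211),(317,338),(230,354),(108,550),(496,487)],float)
px=(px+.5)/4-.5+[230,185]
L=[(102.5,65),(102.5,-65),(-57.5,-65),(-57.5,65),(69.5,32),(69.5,-32),(-24.5,-32),(-24.5,32),(-150,140),(-150,-140)]
L=np.c_[np.array(L)/1000,[.024]*8+[.018]*2]
def W(p,L):
    s,q=np.sin(p[2]),np.cos(p[2]); return np.c_[p[0]+q*L[:,0]-s*L[:,1],p[1]+s*L[:,0]+q*L[:,1],L[:,2]]
f=least_squares(lambda p:(proj(c,W(p,L))-px).ravel(),[.4,.1,.1],loss='soft_l1')
p=f.x;print("press",p,np.degrees(p[2]),np.round(f.fun.reshape(-1,2),2).tolist())
print("nest",W(p,np.array([[.0225,0,.018]])))
for q in(1.6,1.74,.349):print(q,W(p,np.array([[.12-.22*np.cos(q),0,.049+.22*np.sin(q)]])))
# handle ends in crop
h=(np.array([(115,80),(327,52)])+.5)/4-.5+[230,185]; print(back(c,h,.269))
for z in (.019,.021): print(back(c,[[408.7,233.7]],z))
E
```

```text
press [0.52010206 0.08759593 0.1665153 ] 9.540623875430624 [[-0.42, -0.33], [-0.18, -0.25], [0.34, -0.03], [-0.15, 0.38], [-0.57, -0.07], [0.5, -0.5], [0.58, 0.08], [0.11, -0.42], [-0.45, 0.53], [0.24, 0.63]]
nest [[0.54229084 0.09132523 0.018     ]]
1.6 [[0.6447773  0.10855029 0.26890619]]
1.74 [[0.67497727 0.11362605 0.26585822]]
0.349 [[0.43456445 0.07321948 0.12423082]]
[[0.63927613 0.17604436 0.269     ]
 [0.65793448 0.04881033 0.269     ]]
[[ 0.60716186 -0.23355203  0.019     ]]
[[ 0.60688671 -0.23316826  0.021     ]]
```

Emit:
step_arm --plan '[[[0.5,0.3,0],-0.14,1],[[0.9,0.7,0],-0.28,1],[[1,1,0],-0.42,1],[[1,1,0],-0.56,1],[[1,1,0],-0.68,1],[[1,1,0],-0.68,1]]'

```text
time_s: 0.7
ee_pos: [0.2986, -0.4658, 0.2496]
orientation: [-3.086, 0.586, 0.001]
force: [-0.4, 0.3, -0.6]
opening: 0.0858
grip_force: 0.0
```

Emit:
step_arm --plan '[[[0.4,0.3,0],0,1],[[0.8,0.6,0],0,1],[[1,0.8,0],0,1]]'

```text
time_s: 1.0
ee_pos: [0.4001, -0.3848, 0.2493]
orientation: [-3.086, 0.578, 0.0]
force: [-0.1, -0.0, -0.3]
opening: 0.0853
grip_force: 0.0
```

Emit:
step_arm --plan '[[[0.4,0.3,0],0,1],[[0.8,0.6,0],0,1],[[1,0.8,0],0,1]]'

```text
time_s: 1.3
ee_pos: [0.5004, -0.3042, 0.2491]
orientation: [-3.087, 0.577, 0.001]
force: [0.0, -0.8, -0.3]
opening: 0.0861
grip_force: 0.0
```

Emit:
step_arm --plan '[[[0.4,0.3,0],0,1],[[0.8,0.6,0],0,1],[[1,0.73,0],0,1],[[1,0.73,0],0,1],[[1,0.73,0],0,1]]'

```text
time_s: 1.8
ee_pos: [0.5982, -0.2335, 0.2491]
orientation: [3.087, -0.582, -0.003]
force: [0.5, 0.4, -0.5]
opening: 0.0858
grip_force: 0.0
```

```bash
python3 - <<'E'
from rig import r
from h import *
s=r.get_state();c=r.get_calibration("wrist");im=r.camera("wrist")[:,:,::-1].copy()
print(s['ee_pos'],s['orientation'],c)
hsv=cv2.cvtColor(im,cv2.COLOR_BGR2HSV)
m=((hsv[...,0]>5)&(hsv[...,0]<25)&(hsv[...,1]>70)&(hsv[...,2]>60)).astype(np.uint8)
for k in cv2.findContours(m,0,2)[0]:
    if cv2.contourArea(k)<1500: continue
    w=back(c,k[:,0]+0.,0.020)[:,:2]
    print(k[:,0].mean(0),cv2.minAreaRect((w*1000).astype(np.float32)))
cv2.imwrite("pics/w1.png",im)
E
```

```text
[ 0.59820394 -0.2334549   0.24908626] [ 3.08718715e+00 -5.81749690e-01 -2.60076405e-03] {'fx': 336.87739872984173, 'fy': 336.87739872984173, 'cx': 319.7531860129033, 'cy': 235.23217061749554, 'origin': array([ 0.66428144, -0.25919776,  0.3732448 ]), 'attitude': array([ 1.66986889, -2.44549299, -0.35008592])}
[116.86065574 451.77868852] ((390.88946533203125, 147.4708251953125), (59.754188537597656, 110.99803924560547), 10.099081039428711)
[227.94285714 374.73333333] ((443.7005615234375, -47.261558532714844), (97.34606170654297, 58.17735290527344), 10.083698272705078)
[ 80.05405405 336.13513514] ((547.7075805664062, 95.22899627685547), (82.13986206054688, 58.531044006347656), 10.388118743896484)
[355.33333333 317.46153846] ((451.95343017578125, -220.14166259765625), (51.41932678222656, 88.21729278564453), 74.00273132324219)
[ 73.84514436 263.55643045] ((601.0310668945312, 55.44346237182617), (164.0449676513672, 214.34584045410156), 5.771840572357178)
[515.31132075 202.66981132] ((525.70751953125, -424.0486145019531), (74.188232421875, 96.77432250976562), 64.27462768554688)
[319.36363636 190.        ] ((607.3623657226562, -234.35833740234375), (59.21188735961914, 88.87842559814453), 69.10279083251953)
[256.36101083  46.85198556] ((761.84716796875, -238.727783203125), (157.9783935546875, 36.2259635925293), 89.05630493164062)
```

View pics/w1.png

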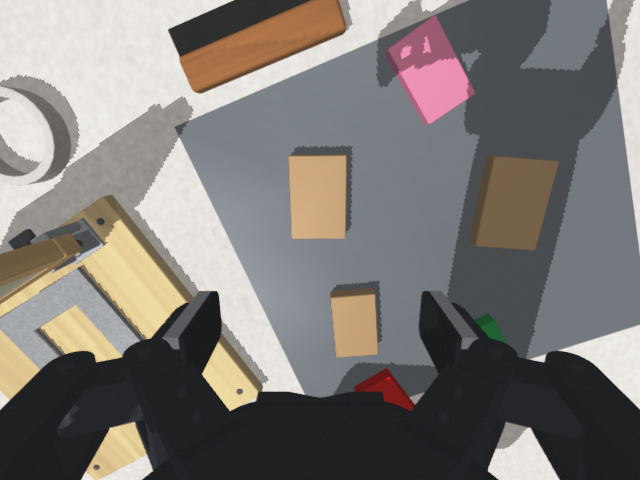

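Emit:
step_arm --plan '[[[0.04,0,-0.4],0.005,1],[[0.08,-0.01,-0.8],0.005,1],[[0.08,-0.01,-1],0.005,1]]'

```text
time_s: 2.15
ee_pos: [0.6041, -0.2354, 0.1458]
orientation: [-3.087, 0.579, 0.008]
force: [0.6, 0.0, -1.0]
opening: 0.0856
grip_force: 0.0
```

Emit:
step_arm --plan '[[[0,0,-0.4],0,1],[[0,0,-0.7],0,1],[[0,0,-0.9],0,1],[[0,0,-0.9],0,1],[[0,0,-0.9],0,1]]'

```text
time_s: 2.65
ee_pos: [0.6056, -0.2354, 0.0607]
orientation: [3.087, -0.579, 0.0]
force: [0.0, 0.5, -0.3]
opening: 0.0853
grip_force: 0.0
```

Emit:
step_arm --plan '[[[0.01,0.01,-0.2],0,1],[[0.01,0.01,-0.35],0,1],[[0.01,0.01,-0.35],0,1],[[0.01,0.01,-0.35],0,-1],[[0.01,0.01,-0.35],0,-1],[[0.01,0.01,-0.35],0,-1],[[0.01,0.01,-0.35],0,-1],[[0.01,0.01,-0.35],0,-1]]' --newtons 30

```text
time_s: 3.45
ee_pos: [0.6081, -0.2337, 0.0267]
orientation: [3.087, -0.578, 0.004]
force: [-0.0, -1.0, 4.8]
opening: 0.0586
grip_force: 33.0
```

Emit:
step_arm --plan '[[[0,0,0],0,-1],[[0,0,0],0,-1],[[0,0,0],0,-1],[[0,0,0],0,-1]]'

```text
time_s: 3.85
ee_pos: [0.6081, -0.2337, 0.0267]
orientation: [3.087, -0.578, 0.004]
force: [0.1, 1.2, 5.4]
opening: 0.0585
grip_force: 33.0
```

Emit:
step_arm --plan '[[[0,0,0.3],0,-1],[[-0.2,0,0.6],0.1,-1],[[-0.4,0.2,1],0.22,-1],[[-0.6,0.5,1],0.34,-1],[[-0.66,0.8,1],0.46,-1],[[-0.66,1,1],0.512,-1],[[-0.66,1,1],0.512,-1]]'

```text
time_s: 4.55
ee_pos: [0.541, -0.131, 0.125]
orientation: [-3.129, -0.266, -0.0]
force: [0.2, -0.0, -1.5]
opening: 0.0588
grip_force: 32.7
```

Emit:
step_arm --plan '[[[0,0.3,0],0,-1],[[0,0.6,0],0,-1],[[0,0.9,0],0,-1],[[0,1,0],0,-1],[[0,1,0],0,-1],[[0,1,0],0,-1]]'

```text
time_s: 5.15
ee_pos: [0.5414, -0.0343, 0.1247]
orientation: [3.13, 0.26, -0.001]
force: [-0.4, 0.3, -0.5]
opening: 0.0586
grip_force: 32.8
```

```bash
python3 - <<'E'
from rig import r
from h import *
s=r.get_state();c=r.get_calibration("wrist");im=r.camera("wrist")[:,:,::-1].copy()
print(s['ee_pos'],s['orientation'],s['opening'],s['grip_force'],s['force'])
np.save("cal2.npy",np.r_[c['origin'],c['attitude']])
cv2.imwrite("pics/w2.png",im)
E
```

```text
[ 0.54135371 -0.0343214   0.12474761] [ 3.13002328e+00  2.59554390e-01 -6.87010947e-04] 0.05855670927190516 32.75698721408844 [-0.39203224  0.26817153 -0.49623459]
```

View pics/w2.png

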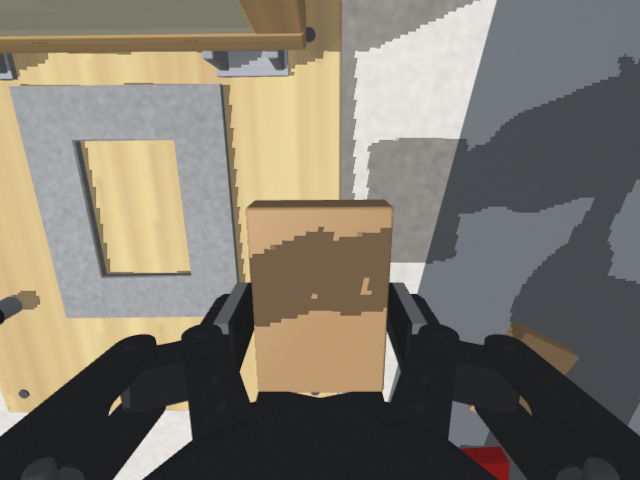

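```bash
python3 - <<'E'
from rig import r
from h import *
from scipy.optimize import least_squares
c=r.get_calibration("wrist");a=np.load("cal2.npy");c['origin'],c['attitude']=a[:3],a[3:]
def W(p,L):
    s,q=np.sin(p[2]),np.cos(p[2]); return np.c_[p[0]+q*L[:,0]-s*L[:,1],p[1]+s*L[:,0]+q*L[:,1],L[:,2]]
px=np.array([(11,87),(221,84),(239,316),(66,318),(74,140),(175,140),(190,274),(103,277)],float)
L=[(80,65),(80,-65),(-80,-65),(-80,65),(47,32),(47,-32),(-47,-32),(-47,32)]
L=np.c_[np.array(L)/1000,[.024]*8]
f=least_squares(lambda p:(proj(c,W(p,L))-px).ravel(),[.54,.09,.16],loss='soft_l1')
print("nest",f.x,np.degrees(f.x[2]),np.round(f.fun.reshape(-1,2),1).tolist())
px=np.array([(248,208),(391,208),(384,391),(258,391)],float)
B=np.array([(45,30,0),(45,-30,0),(-45,-30,0),(-45,30,0)])/1000
g=least_squares(lambda p:(proj(c,W(p,B)+[0,0,p[3]])-px).ravel(),[.54,-.034,.16,.118])
print("block top",g.x,np.degrees(g.x[2]),np.round(g.fun,1))
for z in(.116,.118,.120): w=back(c,px,z);print(z,np.linalg.norm(w[0]-w[1]),np.linalg.norm(w[1]-w[2]),w.mean(0)[:2],np.degrees(np.arctan2(*(w[0]-w[1])[[1,0]])))
s=r.get_state();print(s['ee_pos'],s['orientation'],s['joint_pos'])
E
```

```text
nest [0.54228023 0.09291644 0.17240429] 9.8780380125042 [[-1.1, -1.4], [-0.0, 0.0], [1.0, 0.3], [0.3, -0.6], [0.7, 0.9], [-0.8, 0.2], [0.8, 1.7], [-0.9, -0.7]]
block top [ 0.5392521  -0.03472082  0.17099094  0.11313679] 9.797059435502437 [-1.4  0.7  1.8 -0.1 -1.4 -0.7  0.9 -0.1]
0.116 0.05744239309202967 0.08846631283258988 [ 0.54073195 -0.03449424] 99.46948435191828
0.118 0.0565785870633534 0.0871359759464313 [ 0.54179139 -0.03431264] 99.46948435191833
0.12 0.05571478103467708 0.08580563906027251 [ 0.54285083 -0.03413103] 99.4694843519183
[ 0.5413442  -0.0345618   0.12479545] [ 3.13021941e+00  2.58618615e-01 -5.58874378e-04] [-1.26022309e-01 -5.19491474e-02  1.59702027e+00 -7.66418397e-04
  1.59672321e+00  1.27988874e+00]
```

Emit:
step_arm --plan '[[[0.015,0.3,0],0,-1],[[0.015,0.6,0],0,-1],[[0.015,0.9,0],0,-1],[[0.015,1,0],0,-1],[[0.015,1,0],0,-1]]'

```text
time_s: 5.7
ee_pos: [0.5429, 0.0667, 0.1249]
orientation: [3.13, 0.262, -0.0]
force: [-0.0, -0.5, -1.4]
opening: 0.0591
grip_force: 32.8
```

Emit:
step_arm --plan '[[[0,0.15,-0.2],0,-1],[[0,0.27,-0.4],0,-1],[[0,0.27,-0.55],0,-1],[[0,0.27,-0.55],0,-1],[[0,0.27,-0.55],0,-1]]'

```text
time_s: 6.2
ee_pos: [0.5429, 0.0924, 0.07]
orientation: [3.13, 0.259, -0.001]
force: [0.2, 0.3, -0.5]
opening: 0.0588
grip_force: 32.8
```

```bash
python3 - <<'E'
from rig import r
from h import *
s=r.get_state();c=r.get_calibration("wrist");im=r.camera("wrist")[:,:,::-1].copy()
t=r.camera("top")[:,:,::-1]
print(s['ee_pos'],s['orientation'],s['opening'],s['grip_force'],s['force'])
np.save("cal3.npy",np.r_[c['origin'],c['attitude']])
cv2.imwrite("pics/w3.png",im);cv2.imwrite("pics/t3.png",t)
E
```

```text
[0.54288691 0.09236628 0.07003824] [ 3.13031848e+00  2.58620750e-01 -7.95677950e-04] 0.058828514185730964 32.77381181716919 [ 0.21467503  0.2975587  -0.52689469]
```

View pics/w3.png

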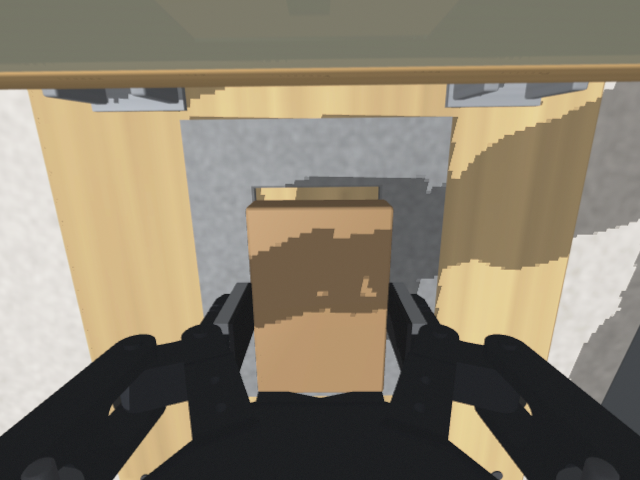

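```bash
python3 - <<'E'
from rig import r
from h import *
c=r.get_calibration("wrist");a=np.load("cal3.npy");c['origin'],c['attitude']=a[:3],a[3:]
t=np.radians(9.6);M=np.array([[np.cos(t),np.sin(t)],[-np.sin(t),np.cos(t)]])
pr=lambda uv,z:(back(c,uv,z)[:,:2]-a[:2])@M.T*1000
n=pr([(254,186),(380,186)],.024);p=pr([(182,121),(454,116)],.024)
print("nest edge",n.round(1).tolist(),"plate",p.round(1).tolist())
for z in(.058,.061,.0635): 
  b=pr([(248,208),(391,208)],z);print(z,b.round(1).tolist(),"press shift needed",(n.mean(0)-b.mean(0)-[2,0]).round(1),"via plate",(p.mean(0)-b.mean(0)-[35,0]).round(1))
E
```

```text
nest edge [[-23.5, 33.2], [-23.7, -30.4]] plate [[7.7, 65.9], [9.6, -64.2]]
0.058 [[-27.9, 29.6], [-28.0, -29.3]] press shift needed [2.3 1.3] via plate [1.6 0.7]
0.061 [[-27.2, 28.9], [-27.4, -28.6]] press shift needed [1.7 1.3] via plate [1.  0.7]
0.0635 [[-26.7, 28.4], [-26.9, -28.1]] press shift needed [1.2 1.3] via plate [0.5 0.8]
```

Emit:
step_arm --plan '[[[0.008,0.008,-0.1],0,-1],[[0.008,0.008,-0.2],0,-1],[[0.008,0.008,-0.22],0,-1],[[0.008,0.008,-0.235],0,-1],[[0.008,0.008,-0.235],0,-1]]'

```text
time_s: 6.8
ee_pos: [0.5434, 0.0945, 0.0461]
orientation: [3.131, 0.261, -0.001]
force: [-0.1, 1.1, -1.0]
opening: 0.0588
grip_force: 32.8
```

Emit:
step_arm --plan '[[[0,0,-0.015],0,-1],[[0,0,-0.015],0,-1],[[0,0,-0.03],0,-1],[[0,0,-0.03],0,-1],[[0,0,-0.03],0,-1]]'

```text
time_s: 7.3
ee_pos: [0.5439, 0.0945, 0.0447]
orientation: [-3.131, -0.261, -0.002]
force: [-2.6, -0.3, 5.9]
opening: 0.0589
grip_force: 33.4
```

Emit:
step_arm --plan '[[[0,0,-0.02],0,1],[[0,0,-0.02],0,1],[[0,0,-0.02],0,1],[[0,0,-0.02],0,1],[[0,0,0.1],0,1],[[0,0,0.3],0,1],[[0,0,0.6],0,1],[[0,0,0.6],0,1]]'

```text
time_s: 8.1
ee_pos: [0.5461, 0.0948, 0.1096]
orientation: [-3.13, -0.261, -0.014]
force: [-0.7, -0.8, 0.1]
opening: 0.0855
grip_force: 0.0
```

```bash
python3 - <<'E'
from rig import r
from h import *
s=r.get_state();c=r.get_calibration("wrist");im=r.camera("wrist")[:,:,::-1].copy()
t=r.camera("scene")[:,:,::-1]
print(s['ee_pos'],s['orientation'],s['opening'],s['force'],s['joint_pos'])
np.save("cal4.npy",np.r_[c['origin'],c['attitude']])
cv2.imwrite("pics/s4.png",t)
v=np.vstack([cv2.resize(im,(480,360)),cv2.resize(t[150:320,250:460],(296,240),interpolation=2).__class__(0) if 0 else cv2.resize(t[170:310,250:460],(480,240),interpolation=2)])
cv2.imwrite("pics/v4.png",im)
E
```

```text
[0.54613411 0.09481261 0.10963481] [-3.13042308 -0.26064955 -0.01442957] 0.085460202454592 [-0.70779394 -0.77758094  0.12757833] [ 1.10486513e-01 -2.14540039e-02  1.59438689e+00  5.19577302e-05
  1.55946782e+00  1.51513900e+00]
```

View pics/v4.png

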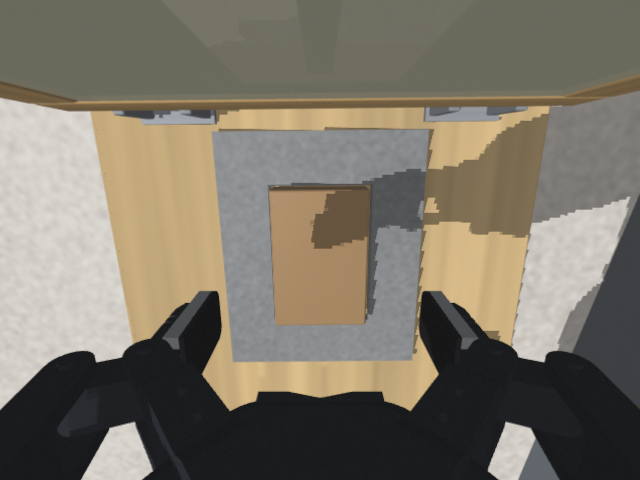

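```bash
python3 - <<'E'
from rig import r
from h import *
c=r.get_calibration("wrist");a=np.load("cal4.npy");c['origin'],c['attitude']=a[:3],a[3:]
t=np.radians(9.6);M=np.array([[np.cos(t),np.sin(t)],[-np.sin(t),np.cos(t)]])
pr=lambda uv,z:(back(c,uv,z)[:,:2]-a[:2])@M.T*1000
b=pr([(269,188),(371,187),(365,324),(275,324)],.036);p=pr([(213,130),(430,129),(413,359),(233,361)],.024)
print(b.round(1).tolist(),p.round(1).tolist(),b.mean(0),p.mean(0))
E
python3 - <<'E'
# screen angle from initial scene view: bar ends in scene0 enlarged
import cv2
im=cv2.imread("pics/scene0.png")
cv2.imwrite("pics/hand.png",cv2.resize(im[165:265,330:440],None,fx=5,fy=5,interpolation=2))
E
```

```text
[[-26.7, 29.9], [-26.2, -30.2], [-116.6, -29.8], [-116.5, 29.7]] [[6.3, 63.6], [6.7, -65.8], [-152.1, -67.3], [-153.6, 63.1]] [-71.50526657  -0.08046647] [-73.16787624  -1.58903696]
```

View pics/hand.png

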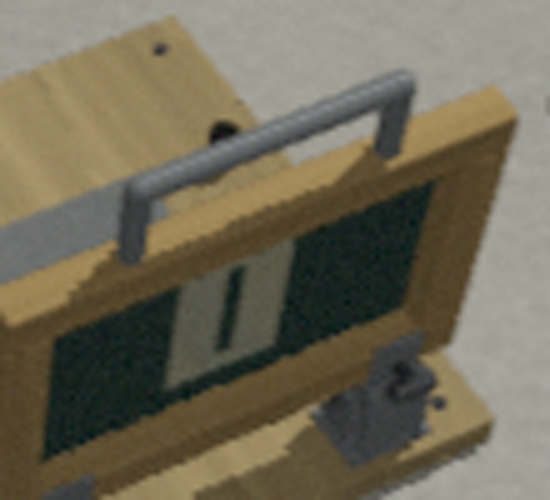

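```bash
python3 - <<'E'
from rig import r
from h import *
from scipy.optimize import least_squares
p=[.5201,.0885,.168]
def bar(q,y):
    x=.12-.22*np.cos(q);return np.array([p[0]+np.cos(p[2])*x-np.sin(p[2])*y,p[1]+np.sin(p[2])*x+np.cos(p[2])*y,.049+.22*np.sin(q)])
cs=r.get_calibration("scene");ct=r.get_calibration("top")
us=(np.array([(135,188),(404,80)])+.5)/5-.5+[330,165]
ut=(np.array([(120,82),(322,50)])+.5)/4-.5+[230,185]
for c,u in((cs,us),(ct,ut)):
    f=least_squares(lambda q:(proj(c,[bar(q[0],-.06),bar(q[0],.06)])-u[np.argsort(u[:,0])[::(1 if c is cs else -1)]]).ravel(),[1.65])
    print(f.x,f.fun)
for q in(1.6,1.63,1.66,1.7):print(q,bar(q,0))
E
```

```text
[1.6219732] [-0.86038044  0.57461463 -1.64998255  1.30282821]
[1.61964233] [ 0.26127983  0.06213953  1.47593232 -0.32135369]
1.6 [0.64474399 0.10963945 0.26890619]
1.63 [0.65124447 0.11074192 0.26861455]
1.66 [0.6577334  0.11184243 0.26812528]
1.7 [0.66635725 0.11330502 0.26716626]
```

Emit:
step_arm --plan '[[[0,0,0.3],0,1],[[0,0,0.7],0,1],[[0,0,1],0,1],[[0,0,1],0.1,1]]'

```text
time_s: 8.6
ee_pos: [0.545, 0.0947, 0.2084]
orientation: [3.112, 0.426, 0.012]
force: [0.2, 1.1, 1.3]
opening: 0.0852
grip_force: 0.0
```

Emit:
step_arm --plan '[[[-0.2,0,0.4],0.14,1],[[-0.2,0,0.8],0.28,1],[[-0.2,0,1],0.42,1],[[-0.2,0,1],0.56,1],[[-0.2,0,1],0.7,1],[[-0.2,0,1],0.7,1]]'

```text
time_s: 9.2
ee_pos: [0.5235, 0.0945, 0.3025]
orientation: [-2.753, -1.513, 0.002]
force: [-0.1, 0.3, -0.3]
opening: 0.0852
grip_force: 0.0
```

Emit:
step_arm --plan '[[[0,0,0.3],0.14,1],[[0,0,0.4],0.28,1],[[0,0,0.4],0.42,1],[[0,0,0.4],0.56,1],[[0,0,0.4],0.7,1],[[0,0,0.4],0.7,1],[[0,0,0.4],0.7,1]]'

```text
time_s: 9.9
ee_pos: [0.5235, 0.0945, 0.3428]
orientation: [-2.036, -2.391, 0.001]
force: [0.4, 0.2, -0.4]
opening: 0.0855
grip_force: 0.0
```

Emit:
step_arm --plan '[[[0.4,0.05,0],0,1],[[0.8,0.1,0],0,1],[[1,0.16,0],0,1],[[1,0.16,0],0,1]]'

```text
time_s: 10.3
ee_pos: [0.6253, 0.1109, 0.3402]
orientation: [-2.033, -2.391, 0.005]
force: [0.2, 0.6, -0.9]
opening: 0.0854
grip_force: 0.0
```

Emit:
step_arm --plan '[[[0.25,0,0],0,1],[[0.25,0,0],0,1],[[0.25,0,-0.2],0,1],[[0.25,0,-0.2],0,1],[[0.25,0,-0.2],0,1]]'

```text
time_s: 10.8
ee_pos: [0.6475, 0.1104, 0.324]
orientation: [-2.031, -2.397, 0.001]
force: [-0.5, -0.7, -0.1]
opening: 0.0853
grip_force: 0.0
```

```bash
python3 - <<'E'
from rig import r
from h import *
s=r.get_state();im=r.camera("wrist")[:,:,::-1];t=r.camera("scene")[:,:,::-1]
print(s['ee_pos'],s['orientation'],s['opening'],s['force'],s['joint_pos'])
cv2.imwrite("pics/v5.png",np.hstack([cv2.resize(im,(400,300)),cv2.resize(t[90:290,230:480],(375,300),interpolation=2)]))
E
```

```text
[0.64753627 0.11040769 0.32397513] [-2.03063338e+00 -2.39658122e+00  6.38554721e-04] 0.08533432448802646 [-0.49710501 -0.69206388 -0.0728011 ] [ 1.17088932e-01  2.84926344e-01  8.80509177e-01  1.86386153e-05
  1.97672917e+00 -4.78461566e-02]
```

View pics/v5.png

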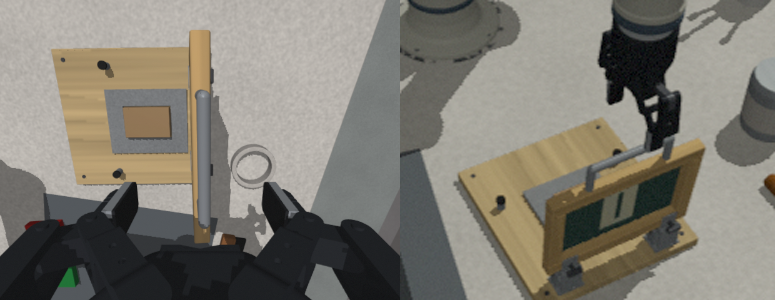

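Emit:
step_arm --plan '[[[0.025,0,-0.2],0,1],[[0.025,0,-0.4],0,1],[[0.025,0,-0.53],0,1],[[0.025,0,-0.53],0,1],[[0.025,0,-0.53],0,1]]'

```text
time_s: 11.4
ee_pos: [0.651, 0.1105, 0.2714]
orientation: [2.029, 2.398, 0.001]
force: [-0.3, 0.2, -0.2]
opening: 0.0856
grip_force: 0.0
```

Emit:
step_arm --plan '[[[0,0,0],0,-1],[[0,0,0],0,-1],[[0,0,0],0,-1],[[0,0,0],0,-1],[[0,0,0],0,-1],[[0,0,0],0,-1],[[0,0,0],0,-1],[[0,0,0],0,-1]]' --newtons 40

```text
time_s: 12.2
ee_pos: [0.6511, 0.1105, 0.2707]
orientation: [2.029, 2.398, 0.0]
force: [-0.0, 0.2, -0.1]
opening: 0.0106
grip_force: 39.0
```

Emit:
step_arm --plan '[[[0,0,0],0,-1],[[0,0,0],0,-1],[[0,0,0],0,-1],[[0,0,0],0,-1]]'

```text
time_s: 12.6
ee_pos: [0.6511, 0.1105, 0.2707]
orientation: [2.029, 2.398, 0.001]
force: [1.1, -0.5, 1.9]
opening: 0.0104
grip_force: 39.1
```

```bash
python3 - <<'E'
import numpy as np
q=np.linspace(1.629,.349,33);t=.168
P=np.c_[-.22*np.cos(q)*np.cos(t),-.22*np.cos(q)*np.sin(t),.22*np.sin(q)]
for i in range(0,32,8):print([[np.round((P[j]-P[i])*10,3).tolist(),0,-1] for j in range(i+1,i+9)])
E
```

```text
[[[-0.087, -0.015, 0.003], 0, -1], [[-0.173, -0.029, 0.003], 0, -1], [[-0.26, -0.044, -0.0], 0, -1], [[-0.347, -0.059, -0.008], 0, -1], [[-0.433, -0.073, -0.018], 0, -1], [[-0.518, -0.088, -0.033], 0, -1], [[-0.603, -0.102, -0.05], 0, -1], [[-0.688, -0.117, -0.071], 0, -1]]
[[[-0.083, -0.014, -0.024], 0, -1], [[-0.166, -0.028, -0.052], 0, -1], [[-0.247, -0.042, -0.083], 0, -1], [[-0.327, -0.055, -0.118], 0, -1], [[-0.405, -0.069, -0.155], 0, -1], [[-0.482, -0.082, -0.196], 0, -1], [[-0.557, -0.094, -0.24], 0, -1], [[-0.631, -0.107, -0.287], 0, -1]]
[[[-0.072, -0.012, -0.05], 0, -1], [[-0.141, -0.024, -0.102], 0, -1], [[-0.208, -0.035, -0.158], 0, -1], [[-0.273, -0.046, -0.216], 0, -1], [[-0.336, -0.057, -0.277], 0, -1], [[-0.397, -0.067, -0.34], 0, -1], [[-0.454, -0.077, -0.406], 0, -1], [[-0.51, -0.086, -0.474], 0, -1]]
[[[-0.052, -0.009, -0.07], 0, -1], [[-0.102, -0.017, -0.142], 0, -1], [[-0.149, -0.025, -0.216], 0, -1], [[-0.193, -0.033, -0.292], 0, -1], [[-0.233, -0.04, -0.37], 0, -1], [[-0.271, -0.046, -0.449], 0, -1], [[-0.305, -0.052, -0.53], 0, -1], [[-0.337, -0.057, -0.612], 0, -1]]
```

Emit:
step_arm --plan '[[[-0.09,-0.015,0],0,-1],[[-0.17,-0.03,0],0,-1],[[-0.26,-0.045,0],0,-1],[[-0.35,-0.06,-0.01],0,-1],[[-0.43,-0.07,-0.02],0,-1],[[-0.52,-0.09,-0.03],0,-1],[[-0.6,-0.1,-0.05],0,-1],[[-0.69,-0.115,-0.07],0,-1]]'

```text
time_s: 13.4
ee_pos: [0.5814, 0.0982, 0.2635]
orientation: [2.03, 2.397, -0.001]
force: [-3.1, -3.5, 9.0]
opening: 0.0103
grip_force: 41.0
```

Emit:
step_arm --plan '[[[-0.08,-0.015,-0.025],0,-1],[[-0.165,-0.03,-0.05],0,-1],[[-0.25,-0.04,-0.085],0,-1],[[-0.33,-0.055,-0.12],0,-1],[[-0.405,-0.07,-0.155],0,-1],[[-0.48,-0.08,-0.195],0,-1],[[-0.555,-0.095,-0.24],0,-1],[[-0.63,-0.105,-0.285],0,-1]]'

```text
time_s: 14.2
ee_pos: [0.5184, 0.0874, 0.2339]
orientation: [2.031, 2.397, -0.003]
force: [3.1, -7.1, 0.2]
opening: 0.0106
grip_force: 40.8
```

Emit:
step_arm --plan '[[[-0.07,-0.01,-0.05],0,-1],[[-0.14,-0.025,-0.1],0,-1],[[-0.21,-0.035,-0.16],0,-1],[[-0.275,-0.045,-0.215],0,-1],[[-0.335,-0.055,-0.275],0,-1],[[-0.395,-0.065,-0.34],0,-1],[[-0.455,-0.075,-0.405],0,-1],[[-0.51,-0.085,-0.475],0,-1]]'

```text
time_s: 15.0
ee_pos: [0.4674, 0.0789, 0.186]
orientation: [2.03, 2.397, -0.004]
force: [3.4, -5.8, -0.7]
opening: 0.0104
grip_force: 40.5
```

Emit:
step_arm --plan '[[[-0.05,-0.01,-0.07],0,-1],[[-0.1,-0.015,-0.14],0,-1],[[-0.15,-0.025,-0.215],0,-1],[[-0.195,-0.03,-0.29],0,-1],[[-0.235,-0.04,-0.37],0,-1],[[-0.27,-0.045,-0.45],0,-1],[[-0.305,-0.05,-0.53],0,-1],[[-0.335,-0.055,-0.61],0,-1]]'

```text
time_s: 15.8
ee_pos: [0.434, 0.0732, 0.1248]
orientation: [2.03, 2.396, -0.004]
force: [4.1, -7.3, -1.4]
opening: 0.0104
grip_force: 39.5
```

Emit:
step_arm --plan '[[[0,0,0],0,-1],[[0,0,0],0,-1],[[0,0,0],0,-1],[[0,0,0],0,-1]]'

```text
time_s: 16.2
ee_pos: [0.4338, 0.0733, 0.1246]
orientation: [2.031, 2.397, -0.005]
force: [3.2, -7.2, -2.1]
opening: 0.0108
grip_force: 39.2
```

```bash
python3 - <<'E'
from rig import r
from h import *
t=r.camera("scene")[:,:,::-1];c=r.get_calibration("scene")
cv2.imwrite("pics/v6.png",cv2.resize(t[120:300,250:450],None,fx=3,fy=3,interpolation=2))
p=[.5201,.0885,.168]
def S(q,d,y):
    x=.12-d*np.cos(q);return [p[0]+np.cos(p[2])*x-np.sin(p[2])*y,p[1]+np.sin(p[2])*x+np.cos(p[2])*y,.049+d*np.sin(q)]
for q in(.279,.349,.419):print(q,((proj(c,[S(q,.22,-.06),S(q,.22,.06)])-[250,120])*3).round().tolist())
s=r.get_state();print(s['ee_pos'],np.arcsin((s['ee_pos'][2]-.002-.049)/.22),s['force'])
E
```

```text
0.279 [[168.0, 191.0], [302.0, 141.0]]
0.349 [[170.0, 182.0], [305.0, 132.0]]
0.419 [[173.0, 174.0], [310.0, 124.0]]
[0.43382821 0.07327891 0.12465025] 0.34136524595734014 [ 3.44934414 -6.33785169 -3.54770448]
```

View pics/v6.png

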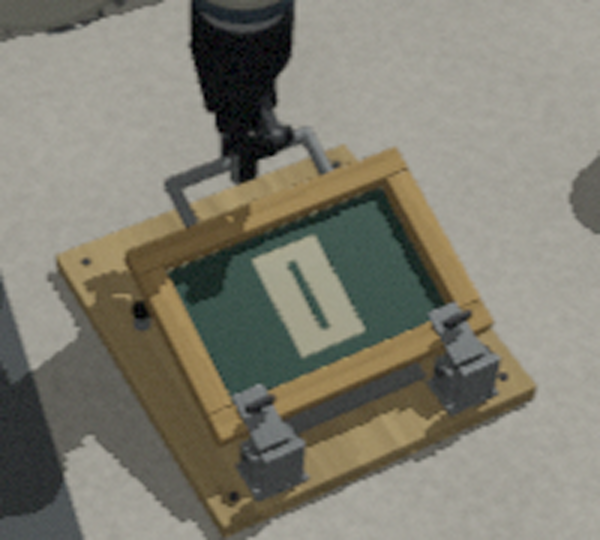

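```bash
python3 -c "
from rig import r
print(r.finish_job())"
```

```text
the job is handed in; nothing more can be done
None
```

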